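Fit a painting handle into a figurine blank by feel

TASK

Take the blue painting handle out of the rack and fit its wooden spigot into the blind hole in the base of the figurine that stands head-down in the cradle, then let go. The hole is painted over and off-centre, so feel for it gently with the spigot on the recess floor without driving the fragile figurine hard down into its springs, push the handle fully home so that it stands upright by itself, and leave everything else where it is.

Things in the scene. Friction and masses are not known exactly. Their poses are not given: they have to be found in the camera images.
- blue_handle (a point): Blue painting handle, upright, point down, in one of the rack's three holes. Round blue grip 22 mm across, 70 mm long, pale band near its top; below it a wooden spigot 12 mm across, 45 mm long, its last 3 mm chamfered to 8.4 mm across. 115 mm long in all, 28 to 56 g. This point: on its axis at mid-grip, 80 mm above the spigot's foot, 35 mm below the top; z is its long axis, up.
- blue_tip (a point): Centre of the foot of the blue handle's spigot, the lowest point of its axis; z is its long axis, up.
- red_handle (a point): Red handle, same shape, in another hole of the rack; same point. Not to be moved.
- yellow_handle (a point): Yellow handle, same shape, in another hole of the rack; same point. Not to be moved.
- rack: Dark wooden block fixed to the table, 70 mm (x) by 170 mm (y), 32 mm high, with holes 13.5 mm wide and 22 mm deep in a row at y = -56, 0 and 56 mm. The three handles stand in them in any order, the lower end of each grip 23 mm above the block. Origin at the centre of its underside.
- cradle: Pale wooden box frame fixed to the table, 110 mm square on a 130 mm square foot, 82 mm high, holding the blue-robed figurine blank head-down on springs. Origin at the centre of its underside, z up.
- recess (a point): Point on the cradle's vertical axis, 158 mm above the table, level with the recess floor when unpressed. Somewhere in that floor, 3 to 10 mm from this axis in any direction, is one upright blind hole, 13.5 mm wide, 22 mm deep, its mouth slightly chamfered; a thin dried skin of primer hides it and gives no resistance. The floor is otherwise smooth and level.
- blank (a joint): How far the figurine is pressed down into its springs (m, 0 at rest; it moves straight down only). It begins to sink at about 1 N and then takes about 0.8 N per mm, springing back when released: 6 N is 6 mm down, 12 N is 14 mm. Pressed deeper than 14 mm it is damaged.
- done_a: Finished blue-robed figurine, 170 mm tall, standing loose at the far side of the table. Origin at the centre of its underside. Bystander.
- done_b: Finished green-robed figurine, 160 mm tall, loose at the far side. Origin at the centre of its underside. Bystander.
- tin: Open red paint tin, 90 mm across, 100 mm high, loose at the left. Origin at the centre of its underside. Bystander.
- flask: Brown glass bottle, 60 mm across, 120 mm high, loose at the right. Origin at the centre of its underside. Bystander.
- rim (a point): Point on the cradle's vertical axis, 170 mm above the table, level with the rim of the figurine's upturned base: a round brown plinth 74 mm across, up to 3.5 mm off this axis and turned any way, with a recess 66 mm across and 12 mm deep that has a flat pale floor.
- brush: Flat paint brush with a red handle, 180 mm long, lying loose between the rack and the cradle. Bystander.
Not all that is in view belongs to the job. What is shaped like the part that bears blue_handle but black or grey is not meant.

How it is judged:
On the way:
1. the blue handle is drawn up out of the rack (height (world z) of blue_tip above 0.045 m), for 0.1 s.
At the end, for the whole second after the job is handed in: The blue handle stands released and upright (within 0.12 rad) in the blind hole of the figurine's base, its spigot's foot at least 17 mm below the unpressed recess floor and within 15 mm of the cradle's axis, and the figurine has sprung back up (less than 4 mm down) (z of blue_tip in the frame of recess below -0.017 m and horizontal distance between blue_tip and recess below 0.015 m and height (world z) of blue_tip above 0.11 m and angle between blue_handle's own z axis and vertical below 0.12 rad and value of joint blank below 0.004 m); the robot touches nothing.
It fails at once if the figurine is pressed more than 14 mm down into its springs (value of joint blank above 0.014 m).
It fails at once if the red or the yellow handle is taken or shifted by more than 20 mm (distance of any of red_handle, yellow_handle from where it was at the start of the episode above 0.02 m).
It fails at once if a finished figurine, the tin, the flask or the brush is shifted by more than 30 mm (distance of any of done_a, done_b, tin, flask, brush from where it was at the start of the episode above 0.03 m).
It also fails if it takes over 64 s, if anything falls off the work surface, if the arm or the gripper's body presses on something with over 40 N, if the wrist force passes 120 N, or if a joint passes its speed limit or range.

ROBOT

A 6-joint arm with a two-finger parallel gripper is mounted at the origin on the work surface. World frame = base frame: x ahead of the robot, y to its left, z up, the work surface at z = 0. Lengths are in m, angles in rad, forces in N, time in s.
With the tool pointing down it reaches from about 0.375 to 0.975 m from the base axis. Payload 3.8 kg.
Tool frame: the origin (TCP) lies on the mounting face of the last link; the fingertips stand 173 mm ahead of it and the grasp point (between the pads) lies 155 mm ahead of it; z points along the fingers, y is the line along which they close (so a half turn about z gives the same grasp; the last joint's range is limited). The gripper opens to 85 mm and grips with 20 to 120 N. Pads are 22 mm wide; open, the fingers measure 114 mm over their backs; the gripper's body (76 mm by 85 mm) begins 54 mm behind the grasp point. The pads swing forward as they close: fully open they stand 13 mm farther back than shut.
Start: joints at [1.141, 0.264, 1.604, -0, 1.274, -0.037], TCP at [0.258, 0.624, 0.405] pointing down, gripper open.
Joint ranges: [-2.63, 2.63], [-0.94, 2.18], [0.31, 2.57], [-1.31, 4.45], [0, 2.66], [-2.55, 2.55]. Speed limits (rad/s): [2.57, 2.57, 3.14, 3.14, 3.14, 3.14].

INTERFACE

Orientations are given as a rotation vector (axis times angle).
In Python, from workcell import bot gives the robot as it stands.
- The arm moves only by the tool drive_tool, never from a script. Its argument "increments" is a list of rows, each an object with "delta_pos": the shift along the tool's x, y, z in mm, a list of three; "turn": the turn about the tool's z in rad; "jaw": the opening, from -1 (shut) to 1 (fully open). A call has 1 to 8 rows; each row shifts and turns the commanded pose from where the row before left it, along the tool's axes as they then stand; what a row does not reach is not made up. A row lasts 1/12 s, in which the tool goes at most 41.7 mm and 7.16 degrees, less where a joint would pass 70% of its speed; a pose out of reach is approached as far as the arm can. A call is refused whole if a number of a shift passes 41.7 or a number of a turn 0.125, either way. A call with a gripper value outside its range is refused whole. The fingers move at their own pace and stop on an object; "grip_force" is the grip in N (left out, the last holds). Time passes only in rows, so rows that do not move let the fingers close. It gives the time, the measured TCP pose, the force, the opening and the grip force at its end, in the units of the state.
- bot.read_state(): the state, without advancing time (a new reading comes with each control period).
- bot.read_camera(name): name is "scene" or "top"; returns a dict with "pixels" (420x560x3 uint8, red, green, blue), "fovy" (degrees; the focal length in pixels is half the picture's height over the tangent of half this angle, whatever the lens; pixels are square), "cx", "cy" (the principal point, pixels), "camera_from_world" (4x4, takes a point from world to camera coordinates). Camera axes: x right, y down, z forward; pixel columns grow to the right and rows downward; lengths in m; the calibration is good to about 2 mm. A picture is of the moment at which its call begins. There is no depth.
- bot.finish_job(): hands the job in; it is judged then, once.
The state is a dict: "time": time; "q": joint angles; "joint_vel": joint speeds; "joint_torque": joint torques, N m; "tool_pos": TCP position; "tcp_rot": TCP orientation; "wrist_force": force on the tool from outside, world axes, zero at the start; "torque": the same for the moment, N m; "width": opening from 0.0 (shut) to 1.0 (fully open); "grip_force": force on a finger pad.
Only numpy, scipy, OpenCV 4.12 (cv2) and the standard library are available. Lean on these libraries where they do the work, as an engineer would, in place of code of your own. Each camera call takes 0.05 s, during which the arm holds its last target. There are 200 camera calls.

## Working session

There is one attempt and no reset: what is moved stays moved. The work goes in short steps, Python scripts to look and compute and a tool call to move; the robot and the scene stay as the last step left them, time stands still between calls to the robot, and variables do not carry over. Pictures are saved under pics/ and viewed, at most 10 in all, crops included, and the job is handed in when it is done.

Besides the shell and the picture viewer there is one more tool, called after ">>>" in YAML: its name, and indented under it one key for each argument. drive_tool: Moves the arm, as the interface text tells. Its arguments: {"type":"object","properties":{"increments":{"type":"array"},"grip_force":{"type":"number"}},"required":["increments"]}

```bash
mkdir -p pics
python3 - <<'E'
from workcell import bot
import cv2
s=bot.read_state();print(s)
for n in("scene","top"):
    c=bot.read_camera(n);cv2.imwrite(f"pics/{n}0.png",c["pixels"][:,:,::-1]);print(n,c["fovy"],c["cx"],c["cy"],c["camera_from_world"].tolist() if hasattr(c["camera_from_world"],'tolist') else c["camera_from_world"])
E
```

```text
{'time': 0.0, 'q': array([ 1.14106859e+00,  2.64776210e-01,  1.60535786e+00, -2.54352521e-05,
        1.27369225e+00, -3.68813015e-02]), 'joint_vel': array([-0.00165406,  0.00118494,  0.00059243, -0.00122216,  0.00015024,
       -0.00104121]), 'joint_torque': array([ 1.76221645e-03, -5.15128398e+01, -3.67307174e+01,  1.29033390e-05,
        1.30183817e-02, -7.39402566e-06]), 'tool_pos': array([0.25825814, 0.62327973, 0.40335477]), 'tcp_rot': array([-0.6130133 , -3.08069985,  0.00342186]), 'wrist_force': array([ 0.26910477, -0.2486241 ,  0.45451387]), 'torque': array([ 0.02780003, -0.02534876,  0.00980625]), 'grip_force': 0.0, 'width': 1.0045287729923018}
scene 49.58986255017236 276.9058847961651 203.83077564863018 [[-0.2502302822813753, 0.9681168351161695, 0.011601697894487539, 0.15213968771556682], [0.7315276025811706, 0.1969013348712533, -0.6527612358188588, -0.30014792536581536], [-0.6342335315096708, -0.15485366605466694, -0.7574748640174149, 1.6510661912601987], [0.0, 0.0, 0.0, 1.0]]
top 42.516691157003656 273.41005709684794 202.27084800808612 [[0.020913349382850617, -0.9997234014092088, 0.010758833226376836, -0.0339043716818119], [-0.9916633448998985, -0.02211089308697347, -0.1269445500556908, 0.5793895939633784], [0.12714732478324578, -0.008014304816925605, -0.9918514650484542, 1.3183482525221406], [0.0, 0.0, 0.0, 1.0]]
```

View pics/scene0.png

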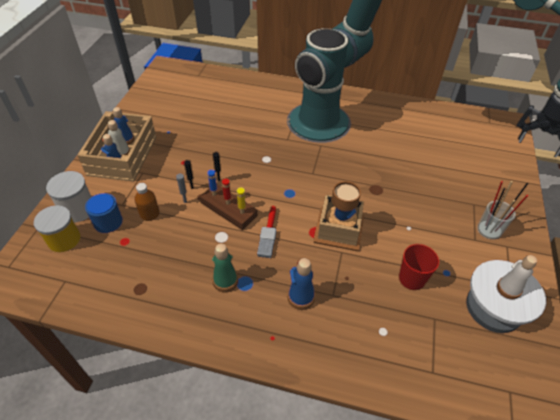

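View pics/top0.png

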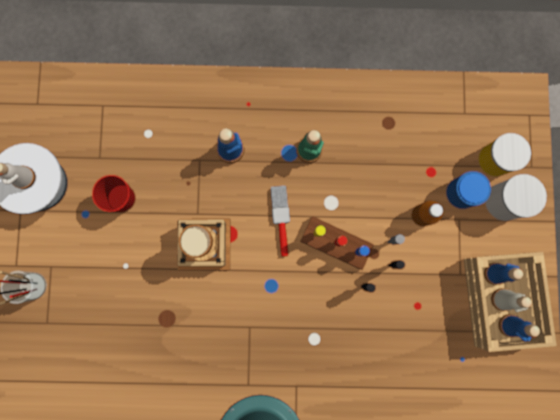

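The top view shows the rack at about (337,243), with blue at (364,251), red at (342,241) and yellow at (320,230). The plinth is at about (197,242), the cradle at (202,243) and the brush at (281,220). Black and grey decoys stand at (398,240), (398,265) and (369,287). In the scene view, blue is at (212,180) and the plinth at (347,194).

```bash
cat > h.py <<'E'
from workcell import bot
import cv2,numpy as np
def cam(n):
    c=bot.read_camera(n);c["f"]=c["pixels"].shape[0]/2/np.tan(np.radians(c["fovy"]/2))
    c["T"]=np.array(c["camera_from_world"]);return c
def ray(c,u,v):
    R=c["T"][:3,:3];o=-R.T@c["T"][:3,3];d=R.T@np.array([(u-c["cx"])/c["f"],(v-c["cy"])/c["f"],1]);return o,d
def plane(c,u,v,z):
    o,d=ray(c,u,v);return o+d*(z-o[2])/d[2]
def proj(c,p):
    q=c["T"][:3,:3]@p+c["T"][:3,3];return np.array([c["cx"]+c["f"]*q[0]/q[2],c["cy"]+c["f"]*q[1]/q[2]])
def blob(c,lo,hi,win):
    h=cv2.cvtColor(c["pixels"],cv2.COLOR_RGB2HSV);m=cv2.inRange(h,np.array(lo),np.array(hi))
    w=np.zeros_like(m);u0,v0,u1,v1=win;w[v0:v1,u0:u1]=255;m&=w
    n,l,s,ce=cv2.connectedComponentsWithStats(m);i=1+np.argmax(s[1:,4]);return ce[i],s[i],(l==i)
def up(c,win,k,name):
    u0,v0,u1,v1=win;cv2.imwrite(name,cv2.resize(c["pixels"][v0:v1,u0:u1,::-1],None,fx=k,fy=k,interpolation=cv2.INTER_CUBIC))
E
python3 - <<'E'
from h import *
t=cam("top");s=cam("scene")
for nm,lo,hi,w in(("blue",(100,120,60),(125,255,255),(350,235,382,272)),("red",(0,200,110),(6,255,255),(330,228,358,258)),("yel",(22,150,100),(35,255,255),(305,218,340,248))):
    ce,st,_=blob(t,lo,hi,w);print(nm,ce,st,plane(t,*ce,.1),plane(t,*ce,.125))
for nm,lo,hi,w in(("blue",(100,120,60),(125,255,255),(200,165,222,200)),):
    ce,st,_=blob(s,lo,hi,w);print(nm,ce,st,plane(s,*ce,.09))
a=t["pixels"][200:280,160:400];b=s["pixels"][150:250,170:370]
a=cv2.resize(a,(800,267),interpolation=2);b=cv2.resize(b,(660,330),interpolation=2);b=cv2.copyMakeBorder(b,0,0,0,140,0)
cv2.imwrite("pics/a.png",np.vstack([a,b])[:,:,::-1])
E
```

```text
blue [363.0875 250.7   ] [356 246  14   9  80] [ 0.46094166 -0.2358524   0.1       ] [ 0.45990193 -0.23145657  0.125     ]
red [342.12903226 240.25806452] [338 236   9   9  62] [ 0.48460752 -0.1859896   0.1       ] [ 0.48310611 -0.18256649  0.125     ]
yel [319.76923077 230.25      ] [314 225  12  11 104] [ 0.50726319 -0.13259515  0.1       ] [ 0.50531981 -0.13021367  0.125     ]
blue [212.38333333 184.2       ] [210 179   6  12  60] [ 0.47441446 -0.22875556  0.09      ]
```

View pics/a.png

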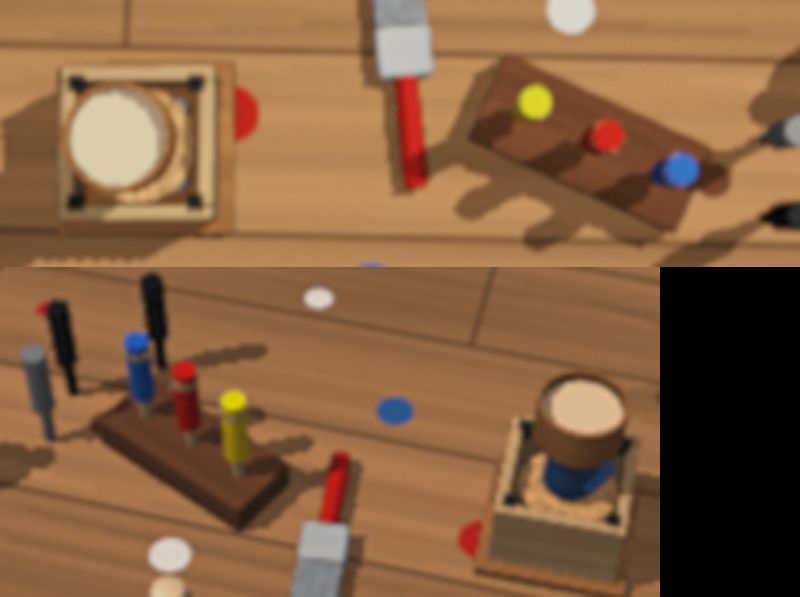

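Handle tops in the crop: yellow (536,102), red (608,136), blue (681,170), which means 56 mm spacing. The cradle frame corners run from (62,68) to (216,220), the plinth rim centre is near (119,140), and no hole is visible.

```bash
cat >> h.py <<'E'
from scipy.spatial.transform import Rotation as Ro
def R_tool(): return Ro.from_rotvec(bot.read_state()["tcp_rot"]).as_matrix()
def go(p):
    s=bot.read_state();R=R_tool();d=np.array(p)-s["tool_pos"];print("pos",s["tool_pos"].round(4),"tool delta mm",(R.T@d*1e3).round(1))
E
python3 - <<'E'
from h import *
t=cam("top");s=cam("scene")
for n,u,v,z in(("yel",320.8,230.6,.125),("red",342.4,240.8,.125),("blue",364.3,251,.125),("frame",201.7,242.9,.082),("posts",200.8,243.6,.082),("rim",195.7,242,.17)): print(n,plane(t,u,v,z)[:2].round(4))
for n,u,v,z in(("yel",170+234/3.3,150+(400-267)/3.3,.125),("red",170+185/3.3,150+(371-267)/3.3,.125),("blue",170+137/3.3,150+(342-267)/3.3,.125),("recess",347.9,192.4,.158)): print("S",n,plane(s,u,v,z)[:2].round(4))
R=R_tool();print(R.round(3))
b=plane(t,364.3,251,.125);y=plane(t,320.8,230.6,.125);r=np.arctan2(*(y-b)[[1,0]]);print("row ang",r)
# want tool y perpendicular to row
ya=np.arctan2(R[1,1],R[0,1]);
for k in(-1,1):
    dw=(r+k*np.pi/2-ya+np.pi)%(2*np.pi)-np.pi;print("turn about tool z",-dw)
for u,v in((369,287),(398,265),(398,240)):print("decoy",plane(t,u,v,.125)[:2])
E
```

```text
yel [ 0.5046 -0.1326]
red [ 0.4819 -0.1832]
blue [ 0.4593 -0.2343]
frame [0.4721 0.149 ]
posts [0.4704 0.1511]
rim [0.4694 0.1517]
S yel [ 0.5059 -0.1306]
S red [ 0.4848 -0.1809]
S blue [ 0.4628 -0.232 ]
S recess [0.4674 0.1571]
[[-0.924  0.383 -0.   ]
 [ 0.383  0.924 -0.001]
 [ 0.    -0.001 -1.   ]]
row ang 1.1516746059079441
turn about tool z 1.597146547996031
turn about tool z -1.544446105593762
decoy [ 0.3767746  -0.24508976]
decoy [ 0.42858075 -0.31251728]
decoy [ 0.4865164  -0.31300697]
```

Run:
```python
from h import *
s=bot.read_state();R=R_tool();d=(np.array([.4605,-.2335,s["tool_pos"][2]])-s["tool_pos"])/24*1e3
for k in range(24): print(k,((R@Ro.from_rotvec([0,0,.0665*k]).as_matrix()).T@d).round(0)[:2])
```

```text
0 [-21. -30.]
1 [-23. -28.]
2 [-25. -27.]
3 [-27. -25.]
4 [-29. -23.]
5 [-30. -21.]
6 [-31. -19.]
7 [-33. -17.]
8 [-34. -15.]
9 [-34. -13.]
10 [-35. -10.]
11 [-36.  -8.]
12 [-36.  -5.]
13 [-37.  -3.]
14 [-37.  -1.]
15 [-37.   2.]
16 [-36.   4.]
17 [-36.   7.]
18 [-36.   9.]
19 [-35.  11.]
20 [-34.  14.]
21 [-33.  16.]
22 [-32.  18.]
23 [-31.  20.]
```

>>> drive_tool:
  increments:
    - {"delta_pos": [-21,-30,0],"turn": 0.0665,"jaw": 1}
    - {"delta_pos": [-23,-28,0],"turn": 0.0665,"jaw": 1}
    - {"delta_pos": [-25,-27,0],"turn": 0.0665,"jaw": 1}
    - {"delta_pos": [-27,-25,0],"turn": 0.0665,"jaw": 1}
    - {"delta_pos": [-29,-23,0],"turn": 0.0665,"jaw": 1}
    - {"delta_pos": [-30,-21,0],"turn": 0.0665,"jaw": 1}
    - {"delta_pos": [-31,-19,0],"turn": 0.0665,"jaw": 1}
    - {"delta_pos": [-33,-17,0],"turn": 0.0665,"jaw": 1}

```text
time: 0.97
tool_pos: [0.3252, 0.3361, 0.4048]
tcp_rot: [1.405, 2.81, 0.001]
wrist_force: [0.6, 0.1, 0.5]
width: 1.002
grip_force: 0.0
```

>>> drive_tool:
  increments:
    - {"delta_pos": [-34,-15,0],"turn": 0.0665,"jaw": 1}
    - {"delta_pos": [-34,-13,0],"turn": 0.0665,"jaw": 1}
    - {"delta_pos": [-35,-10,0],"turn": 0.0665,"jaw": 1}
    - {"delta_pos": [-36,-8,0],"turn": 0.0665,"jaw": 1}
    - {"delta_pos": [-36,-5,0],"turn": 0.0665,"jaw": 1}
    - {"delta_pos": [-37,-3,0],"turn": 0.0665,"jaw": 1}
    - {"delta_pos": [-37,-1,0],"turn": 0.0665,"jaw": 1}
    - {"delta_pos": [-37,2,0],"turn": 0.0665,"jaw": 1}

```text
time: 1.63
tool_pos: [0.392, 0.0494, 0.4051]
tcp_rot: [2.094, 2.341, 0.001]
wrist_force: [0.8, 0.4, -0.0]
width: 0.997
grip_force: 0.0
```

>>> drive_tool:
  increments:
    - {"delta_pos": [-36,4,0],"turn": 0.0665,"jaw": 0.6}
    - {"delta_pos": [-36,7,0],"turn": 0.0665,"jaw": 0.6}
    - {"delta_pos": [-36,9,0],"turn": 0.0665,"jaw": 0.6}
    - {"delta_pos": [-35,11,0],"turn": 0.0665,"jaw": 0.6}
    - {"delta_pos": [-34,14,0],"turn": 0.0665,"jaw": 0.6}
    - {"delta_pos": [-33,16,0],"turn": 0.0665,"jaw": 0.6}
    - {"delta_pos": [-32,18,0],"turn": 0.0665,"jaw": 0.6}
    - {"delta_pos": [-31,20,0],"turn": 0.0665,"jaw": 0.6}

```text
time: 2.3
tool_pos: [0.4588, -0.2369, 0.4048]
tcp_rot: [2.637, 1.707, 0.001]
wrist_force: [1.4, 1.5, 0.2]
width: 0.801
grip_force: 0.0
```

>>> drive_tool:
  increments:
    - {"delta_pos": [0,0,30],"turn": 0,"jaw": 0.6}
    - {"delta_pos": [0,0,30],"turn": 0,"jaw": 0.6}
    - {"delta_pos": [0,0,0],"turn": 0,"jaw": 0.6}
    - {"delta_pos": [0,0,0],"turn": 0,"jaw": 0.6}

```text
time: 2.63
tool_pos: [0.458, -0.2346, 0.3429]
tcp_rot: [-2.63, -1.709, 0.004]
wrist_force: [-0.2, 0.2, 0.8]
width: 0.797
grip_force: 0.0
```

Run:
```python
from h import *
st=bot.read_state();print(st["q"].round(3),st["width"]);R=R_tool();print(R.round(3));go([.4605,-.2335,.248])
t=cam("top");s=cam("scene")
a=t["pixels"][190:290,300:420];b=s["pixels"][120:220,150:270]
cv2.imwrite("pics/b.png",np.hstack([cv2.resize(x,(400,333),interpolation=2) for x in(a,b)])[:,:,::-1])
```

```text
[-0.522  0.01   2.009  0.     1.128 -0.104] 0.797355711979351
[[ 0.406  0.914 -0.004]
 [ 0.914 -0.406  0.003]
 [ 0.001 -0.005 -1.   ]]
pos [ 0.458  -0.2346  0.3429] tool delta mm [ 2.   2.4 94.9]
```

View pics/b.png

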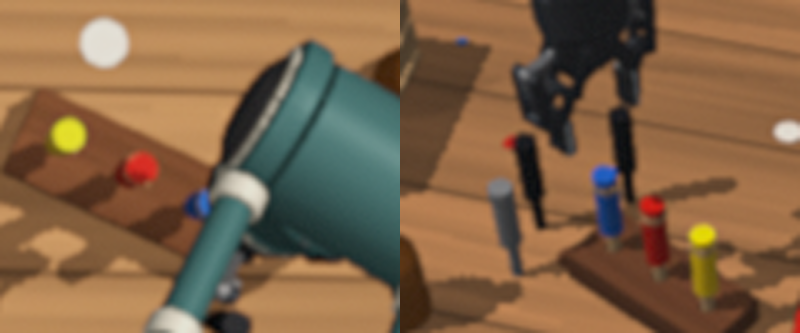

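The fingers straddle the blue handle, which is at (200,203) in the top crop and (605,195) in the scene crop. The neighbours and decoys are clear.

>>> drive_tool:
  increments:
    - {"delta_pos": [2,2.4,0],"turn": 0,"jaw": 0.6}
    - {"delta_pos": [0,0,32],"turn": 0,"jaw": 0.6}
    - {"delta_pos": [0,0,32],"turn": 0,"jaw": 0.6}
    - {"delta_pos": [0,0,25],"turn": 0,"jaw": 0.6}
    - {"delta_pos": [0,0,5],"turn": 0,"jaw": 0.6}
    - {"delta_pos": [0,0,0],"turn": 0,"jaw": 0.0}
    - {"delta_pos": [0,0,0],"turn": 0,"jaw": -0.1}
    - {"delta_pos": [0,0,0],"turn": 0,"jaw": -0.2}
  grip_force: 20

```text
time: 3.4
tool_pos: [0.4633, -0.2346, 0.2533]
tcp_rot: [2.63, 1.711, 0.003]
wrist_force: [0.5, -0.7, -0.1]
width: 0.407
grip_force: 0.0
```

>>> drive_tool:
  increments:
    - {"delta_pos": [0,0,0],"turn": 0,"jaw": -0.3}
    - {"delta_pos": [0,0,0],"turn": 0,"jaw": -0.35}
    - {"delta_pos": [0,0,0],"turn": 0,"jaw": -0.38}

```text
time: 3.65
tool_pos: [0.4624, -0.2344, 0.2519]
tcp_rot: [2.632, 1.711, 0.002]
wrist_force: [1.0, 0.1, -0.0]
width: 0.309
grip_force: 0.0
```

Run:
```python
from h import *
st=bot.read_state();print(st["width"],st["wrist_force"],st["torque"]);go([.4605,-.2335,.248])
s=cam("scene");up(s,(180,140,280,215),8,"pics/c.png")
```

```text
0.3091945873256961 [ 1.0254112   0.11527136 -0.02812195] [-0.02462673 -0.03446314  0.03475009]
pos [ 0.4624 -0.2344  0.2519] tool delta mm [ 0.  -2.1  3.9]
```

View pics/c.png

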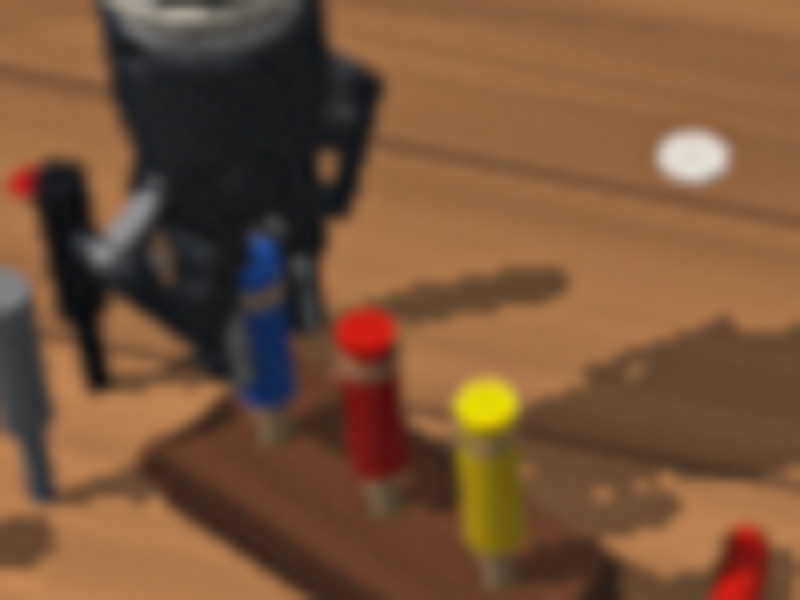

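The handle at (265,320) sits between the pads, so I'll close and feel for contact.

>>> drive_tool:
  increments:
    - {"delta_pos": [0,0,2],"turn": 0,"jaw": -0.45}
    - {"delta_pos": [0,0,0],"turn": 0,"jaw": -0.6}
    - {"delta_pos": [0,0,0],"turn": 0,"jaw": -0.8}
    - {"delta_pos": [0,0,0],"turn": 0,"jaw": -1}
    - {"delta_pos": [0,0,0],"turn": 0,"jaw": -1}
    - {"delta_pos": [0,0,0],"turn": 0,"jaw": -1}
  grip_force: 40

```text
time: 4.2
tool_pos: [0.4618, -0.2341, 0.249]
tcp_rot: [-2.634, -1.712, 0.0]
wrist_force: [-1.7, 1.0, 6.6]
width: 0.234
grip_force: 38.8
```

Run:
```python
from h import *
st=bot.read_state();print(st["width"],st["wrist_force"],st["torque"],R_tool().T@st["wrist_force"]);go([.4605,-.2335,.248])
```

```text
0.2337098932209141 [-1.74281034  0.99338842  6.61914467] [ 0.2300223   0.49308227 -0.03965744] [ 0.20012045 -1.99943639 -6.61811835]
pos [ 0.4618 -0.2341  0.249 ] tool delta mm [ 0.  -1.5  1. ]
```

>>> drive_tool:
  increments:
    - {"delta_pos": [0,0,-12],"turn": 0,"jaw": -1}
    - {"delta_pos": [0,0,-28],"turn": 0,"jaw": -1}
    - {"delta_pos": [0,0,-36],"turn": 0,"jaw": -1}
    - {"delta_pos": [0,0,-36],"turn": 0,"jaw": -1}
    - {"delta_pos": [0,0,-36],"turn": 0,"jaw": -1}
    - {"delta_pos": [0,0,-32],"turn": 0,"jaw": -1}
    - {"delta_pos": [0,0,0],"turn": 0,"jaw": -1}
    - {"delta_pos": [0,0,0],"turn": 0,"jaw": -1}

```text
time: 4.87
tool_pos: [0.4625, -0.2344, 0.4321]
tcp_rot: [2.629, 1.709, 0.005]
wrist_force: [-0.6, 0.3, -0.5]
width: 0.234
grip_force: 40.1
```

Run:
```python
from h import *
st=bot.read_state();print(st["width"],st["wrist_force"],st["torque"]);go([.4705,.151,.43]);print(R_tool().round(3))
s=cam("scene");p=st["tool_pos"]+R_tool()@[0,0,.239];uv=proj(s,p);print("exp tip px",uv,"exp top px",proj(s,p+[0,0,.115]))
x,y=uv.astype(int);up(s,(x-40,y-60,x+40,y+20),7,"pics/d.png");print(x-40,y-60)
```

```text
0.23409693014854815 [-0.63293105  0.30840162 -0.51317692] [-0.04144984 -0.02061746 -0.01507942]
pos [ 0.4625 -0.2344  0.4321] tool delta mm [ 355.5 -149.2    0.9]
[[ 0.406  0.914  0.006]
 [ 0.914 -0.406 -0.003]
 [-0.001  0.006 -1.   ]]
exp tip px [208.17178911 155.09156744] exp top px [203.53464634 122.02474026]
168 95
```

View pics/d.png

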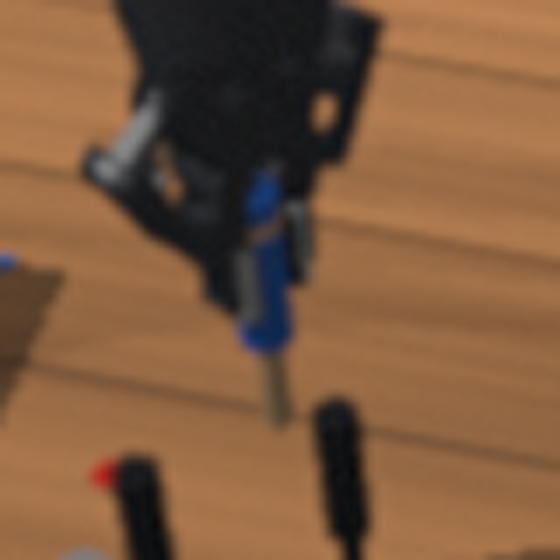

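The tip is at crop (280,425), which is pixel (208,155.7). It was expected at (208.2,155.1), so the handle hangs straight in the grip. One closer look at the cradle to fix its axis.

Run:
```python
from h import *
t=cam("top");s=cam("scene")
a=t["pixels"][212:276,170:234];b=s["pixels"][180:250,310:380]
cv2.imwrite("pics/e.png",np.hstack([cv2.resize(x,(400,400),interpolation=2) for x in(a,b)])[:,:,::-1])
```

```text
(no output)
```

View pics/e.png

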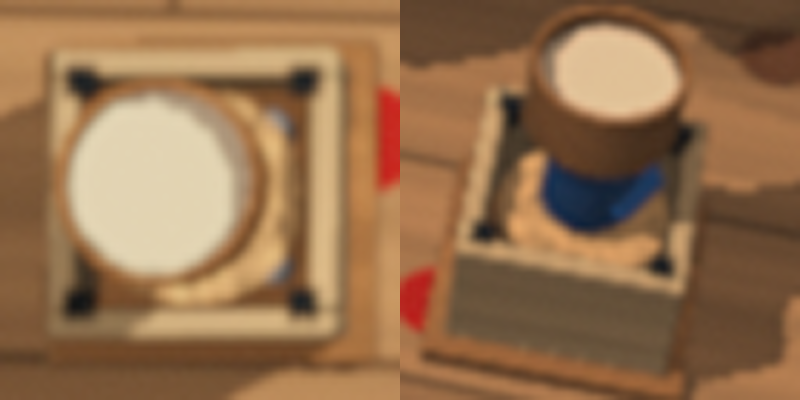

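Run:
```python
from h import *
t=cam("top");s=cam("scene")
print(plane(t,201.5,242.7,.082),plane(t,195.9,241.4,.17));print(plane(s,342.3,212.4,.082),plane(s,346.7,190.8,.17))
```

```text
[0.47255121 0.14954278 0.082     ] [0.47079139 0.15133007 0.17      ]
[0.47500686 0.15247371 0.082     ] [0.47379579 0.15327511 0.17      ]
```

>>> drive_tool:
  increments:
    - {"delta_pos": [35.6,-14.5,0],"turn": 0,"jaw": -1}
    - {"delta_pos": [35.6,-14.5,0],"turn": 0,"jaw": -1}
    - {"delta_pos": [35.6,-14.5,0],"turn": 0,"jaw": -1}
    - {"delta_pos": [35.6,-14.5,0],"turn": 0,"jaw": -1}
    - {"delta_pos": [35.6,-14.5,0],"turn": 0,"jaw": -1}
    - {"delta_pos": [35.6,-14.5,0],"turn": 0,"jaw": -1}
    - {"delta_pos": [35.6,-14.5,0],"turn": 0,"jaw": -1}
    - {"delta_pos": [35.6,-14.5,0],"turn": 0,"jaw": -1}

```text
time: 5.78
tool_pos: [0.4708, 0.075, 0.4272]
tcp_rot: [-2.633, -1.711, 0.003]
wrist_force: [0.8, -0.4, -0.8]
width: 0.23
grip_force: 40.1
```

>>> drive_tool:
  increments:
    - {"delta_pos": [35.6,-14.5,0],"turn": 0,"jaw": -1}
    - {"delta_pos": [25.8,-10.5,0],"turn": 0,"jaw": -1}
    - {"delta_pos": [10,-4,0],"turn": 0,"jaw": -1}
    - {"delta_pos": [0,0,0],"turn": 0,"jaw": -1}
    - {"delta_pos": [0,0,0],"turn": 0,"jaw": -1}
    - {"delta_pos": [0,0,0],"turn": 0,"jaw": -1}

```text
time: 6.28
tool_pos: [0.4739, 0.1493, 0.4278]
tcp_rot: [2.634, 1.711, -0.003]
wrist_force: [0.5, 0.4, 0.1]
width: 0.233
grip_force: 40.1
```

Run:
```python
from h import *
st=bot.read_state();print(st["wrist_force"],st["torque"],st["q"].round(2));go([.4745,.150,.43]);print(R_tool().round(3))
```

```text
[0.46117384 0.37467694 0.13458775] [0.01869053 0.13557151 0.03211046] [ 0.26 -0.09  1.95 -0.    1.29  0.67]
pos [0.4739 0.1493 0.4278] tool delta mm [ 0.9  0.2 -2.2]
[[ 0.406  0.914 -0.002]
 [ 0.914 -0.406 -0.001]
 [-0.002 -0.001 -1.   ]]
```

>>> drive_tool:
  increments:
    - {"delta_pos": [0,0,12],"turn": 0,"jaw": -1}
    - {"delta_pos": [0,0,12],"turn": 0,"jaw": -1}
    - {"delta_pos": [0,0,2],"turn": 0,"jaw": -1}
    - {"delta_pos": [0,0,0],"turn": 0,"jaw": -1}

```text
time: 6.62
tool_pos: [0.4733, 0.1493, 0.4003]
tcp_rot: [-2.634, -1.71, 0.006]
wrist_force: [0.7, 0.7, 0.2]
width: 0.237
grip_force: 40.1
```

>>> drive_tool:
  increments:
    - {"delta_pos": [0,0,1],"turn": 0,"jaw": -1}
    - {"delta_pos": [0,0,1],"turn": 0,"jaw": -1}
    - {"delta_pos": [0,0,1],"turn": 0,"jaw": -1}
    - {"delta_pos": [0,0,0],"turn": 0,"jaw": -1}
    - {"delta_pos": [0,0,0],"turn": 0,"jaw": -1}

```text
time: 7.03
tool_pos: [0.4741, 0.1504, 0.4]
tcp_rot: [2.634, 1.712, 0.001]
wrist_force: [-0.3, 1.0, -1.2]
width: 0.236
grip_force: 40.1
```

>>> drive_tool:
  increments:
    - {"delta_pos": [0,0,1],"turn": 0,"jaw": -1}
    - {"delta_pos": [0,0,1],"turn": 0,"jaw": -1}
    - {"delta_pos": [0,0,0],"turn": 0,"jaw": -1}
    - {"delta_pos": [0,0,0],"turn": 0,"jaw": -1}

```text
time: 7.37
tool_pos: [0.474, 0.1503, 0.3976]
tcp_rot: [-2.634, -1.712, 0.0]
wrist_force: [0.6, -0.2, -0.3]
width: 0.233
grip_force: 40.1
```

>>> drive_tool:
  increments:
    - {"delta_pos": [0,0,1],"turn": 0,"jaw": -1}
    - {"delta_pos": [0,0,1],"turn": 0,"jaw": -1}
    - {"delta_pos": [0,0,0],"turn": 0,"jaw": -1}
    - {"delta_pos": [0,0,0],"turn": 0,"jaw": -1}

```text
time: 7.7
tool_pos: [0.4741, 0.1503, 0.3959]
tcp_rot: [2.634, 1.712, 0.001]
wrist_force: [-0.2, 0.3, 0.2]
width: 0.233
grip_force: 40.1
```

>>> drive_tool:
  increments:
    - {"delta_pos": [0,0,1],"turn": 0,"jaw": -1}
    - {"delta_pos": [0,0,1],"turn": 0,"jaw": -1}
    - {"delta_pos": [0,0,0],"turn": 0,"jaw": -1}
    - {"delta_pos": [0,0,0],"turn": 0,"jaw": -1}

```text
time: 8.03
tool_pos: [0.4742, 0.1503, 0.394]
tcp_rot: [2.634, 1.712, 0.001]
wrist_force: [0.3, -1.0, 1.8]
width: 0.238
grip_force: 40.1
```

>>> drive_tool:
  increments:
    - {"delta_pos": [0,0,1],"turn": 0,"jaw": -1}
    - {"delta_pos": [0,0,1],"turn": 0,"jaw": -1}
    - {"delta_pos": [0,0,0],"turn": 0,"jaw": -1}
    - {"delta_pos": [0,0,0],"turn": 0,"jaw": -1}

```text
time: 8.37
tool_pos: [0.4742, 0.1503, 0.392]
tcp_rot: [2.634, 1.712, 0.001]
wrist_force: [1.7, -1.6, 3.1]
width: 0.236
grip_force: 40.4
```

>>> drive_tool:
  increments:
    - {"delta_pos": [1,0,1.2],"turn": 0,"jaw": -1}
    - {"delta_pos": [1,0,1.3],"turn": 0,"jaw": -1}
    - {"delta_pos": [1,0,0],"turn": 0,"jaw": -1}
    - {"delta_pos": [1,0,0],"turn": 0,"jaw": -1}
    - {"delta_pos": [0,0,0],"turn": 0,"jaw": -1}

```text
time: 8.78
tool_pos: [0.4756, 0.1533, 0.3891]
tcp_rot: [2.632, 1.712, -0.003]
wrist_force: [0.6, -5.6, 5.5]
width: 0.233
grip_force: 40.6
```

>>> drive_tool:
  increments:
    - {"delta_pos": [-0.6,1.4,0],"turn": 0,"jaw": -1}
    - {"delta_pos": [-0.6,1.4,0],"turn": 0,"jaw": -1}
    - {"delta_pos": [-1.4,0.6,0],"turn": 0,"jaw": -1}
    - {"delta_pos": [-1.4,0.6,0],"turn": 0,"jaw": -1}

```text
time: 9.12
tool_pos: [0.4773, 0.1489, 0.3881]
tcp_rot: [-2.633, -1.711, 0.002]
wrist_force: [-0.3, 0.1, -1.3]
width: 0.233
grip_force: 40.2
```

Vertical force dropped to about zero, so the spigot is over the hole. I'll push gently down.

>>> drive_tool:
  increments:
    - {"delta_pos": [0,0,1.5],"turn": 0,"jaw": -1}
    - {"delta_pos": [0,0,1.5],"turn": 0,"jaw": -1}
    - {"delta_pos": [0,0,1],"turn": 0,"jaw": -1}
    - {"delta_pos": [0,0,0],"turn": 0,"jaw": -1}

```text
time: 9.45
tool_pos: [0.4773, 0.1489, 0.3845]
tcp_rot: [-2.633, -1.712, 0.002]
wrist_force: [-2.0, 1.0, -0.4]
width: 0.235
grip_force: 40.2
```

>>> drive_tool:
  increments:
    - {"delta_pos": [0,0,1.5],"turn": 0,"jaw": -1}
    - {"delta_pos": [0,0,1.5],"turn": 0,"jaw": -1}
    - {"delta_pos": [0,0,1.5],"turn": 0,"jaw": -1}
    - {"delta_pos": [0,0,1.5],"turn": 0,"jaw": -1}
    - {"delta_pos": [0,0,0],"turn": 0,"jaw": -1}

```text
time: 9.87
tool_pos: [0.4774, 0.1488, 0.3788]
tcp_rot: [-2.633, -1.712, 0.001]
wrist_force: [-4.1, 2.5, 2.1]
width: 0.236
grip_force: 40.4
```

>>> drive_tool:
  increments:
    - {"delta_pos": [0,-0.5,0],"turn": 0,"jaw": -1}
    - {"delta_pos": [0,-0.4,1],"turn": 0,"jaw": -1}
    - {"delta_pos": [0,0,1],"turn": 0,"jaw": -1}
    - {"delta_pos": [0,0,0],"turn": 0,"jaw": -1}

```text
time: 10.2
tool_pos: [0.4769, 0.1489, 0.377]
tcp_rot: [2.634, 1.712, 0.0]
wrist_force: [-1.9, 1.7, 0.6]
width: 0.231
grip_force: 40.3
```

>>> drive_tool:
  increments:
    - {"delta_pos": [0,-0.5,1.2],"turn": 0,"jaw": -1}
    - {"delta_pos": [0,0,1.3],"turn": 0,"jaw": -1}
    - {"delta_pos": [0,0,1.3],"turn": 0,"jaw": -1}
    - {"delta_pos": [0,0,1.2],"turn": 0,"jaw": -1}
    - {"delta_pos": [0,0,0],"turn": 0,"jaw": -1}

```text
time: 10.62
tool_pos: [0.4767, 0.1491, 0.3723]
tcp_rot: [2.633, 1.712, 0.001]
wrist_force: [-1.5, 0.9, 2.9]
width: 0.234
grip_force: 40.4
```

>>> drive_tool:
  increments:
    - {"delta_pos": [0,0,1],"turn": 0,"jaw": -1}
    - {"delta_pos": [0,0,1.5],"turn": 0,"jaw": -1}
    - {"delta_pos": [0,0,0],"turn": 0,"jaw": -1}
    - {"delta_pos": [0,0,0],"turn": 0,"jaw": -1}

```text
time: 10.95
tool_pos: [0.4766, 0.1492, 0.3701]
tcp_rot: [2.633, 1.712, 0.001]
wrist_force: [0.3, -0.9, 4.7]
width: 0.239
grip_force: 40.6
```

>>> drive_tool:
  increments:
    - {"delta_pos": [0,0,-1.5],"turn": 0,"jaw": -1}
    - {"delta_pos": [0,0,-1.5],"turn": 0,"jaw": -1}
    - {"delta_pos": [0,0,-0.5],"turn": 0,"jaw": -1}
    - {"delta_pos": [0,0,0],"turn": 0,"jaw": -1}
    - {"delta_pos": [0,0,0],"turn": 0,"jaw": -1}

```text
time: 11.37
tool_pos: [0.4766, 0.1492, 0.3732]
tcp_rot: [2.634, 1.712, 0.001]
wrist_force: [1.1, -0.3, 1.9]
width: 0.232
grip_force: 40.3
```

>>> drive_tool:
  increments:
    - {"delta_pos": [0,0,0],"turn": 0,"jaw": -0.5}
    - {"delta_pos": [0,0,0],"turn": 0,"jaw": -0.45}
    - {"delta_pos": [0,0,0],"turn": 0,"jaw": -0.4}
    - {"delta_pos": [0,0,0],"turn": 0,"jaw": -0.3}
    - {"delta_pos": [0,0,0],"turn": 0,"jaw": 0}
    - {"delta_pos": [0,0,0],"turn": 0,"jaw": 0.2}
    - {"delta_pos": [0,0,0],"turn": 0,"jaw": 0.4}
    - {"delta_pos": [0,0,0],"turn": 0,"jaw": 0.4}

```text
time: 12.03
tool_pos: [0.4764, 0.1492, 0.3731]
tcp_rot: [-2.634, -1.712, 0.0]
wrist_force: [-0.5, -0.4, -0.1]
width: 0.7
grip_force: 0.0
```

>>> drive_tool:
  increments:
    - {"delta_pos": [0,0,0],"turn": 0,"jaw": 0.4}
    - {"delta_pos": [0,0,-10],"turn": 0,"jaw": 0.4}
    - {"delta_pos": [0,0,-20],"turn": 0,"jaw": 0.4}
    - {"delta_pos": [0,0,-30],"turn": 0,"jaw": 0.4}
    - {"delta_pos": [0,0,-30],"turn": 0,"jaw": 0.4}
    - {"delta_pos": [0,0,0],"turn": 0,"jaw": 0.4}
    - {"delta_pos": [0,0,0],"turn": 0,"jaw": 0.4}

```text
time: 12.62
tool_pos: [0.477, 0.1494, 0.4667]
tcp_rot: [2.632, 1.711, 0.009]
wrist_force: [-0.5, -0.3, -0.3]
width: 0.7
grip_force: 0.0
```

Run:
```python
from h import *
st=bot.read_state();print(st["tool_pos"],st["wrist_force"],st["width"])
s=cam("scene");up(s,(300,130,400,230),6,"pics/f.png")
for z in(.136,.251):
  q=proj(s,np.array([.4766,.1492,z]));print((q-[300,130])*6)
```

```text
[0.47702051 0.14942373 0.46669656] [-0.47625595 -0.28231219 -0.33633292] 0.6998933857889493
[260.526017   418.66963361]
[294.34517245 236.49825194]
```

View pics/f.png

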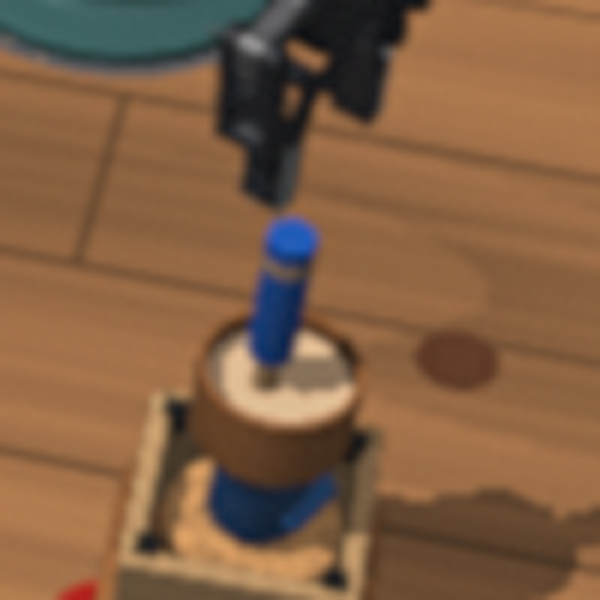

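The handle stands upright in the plinth, with its top at (292,240) against the expected (294,236). The gripper is clear.

```bash
python3 -c "
from workcell import bot
print(bot.finish_job())"
```

```text
the job is handed in; nothing more can be done
None
```

The blue handle stands upright and released, pushed home in the figurine's hole; I handed the job in about 13 s into the 64 s limit, and no verdict came back.

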